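# Change over the pen case in the hand press

### The arm

A 6-joint arm with a two-finger parallel gripper is mounted at the origin on the work surface. World frame = base frame: x ahead of the robot, y to its left, z up, the work surface at z = 0. Lengths are in m, angles in rad, forces in N, time in s.
With the tool pointing down it reaches from about 0.425 to 1.125 m from the base axis. Payload 14.9 kg.
Tool frame: the origin (TCP) lies on the centre line of the jaws, within the pads' length; the fingertips stand 17 mm ahead of it and the grasp point (between the pads) lies 2 mm behind it; y points along the fingers, z is the direction in which the jaws open and shut, and the axes are right-handed (so a half turn about y gives the same grasp; the last joint's range is limited). The gripper opens to 91 mm and grips with 3 to 60 N. Pads are 32 mm wide; open, the fingers measure 118 mm over their backs; the gripper's body (76 mm by 178 mm) begins 60 mm behind the grasp point.
Start: joints at [-1.24, 0.379, 1.734, -0, 1.028, -0.033], TCP at [0.249, -0.654, 0.231] pointing down, gripper open.
Joint ranges: [-2.77, 2.77], [-0.74, 2.19], [0, 2.66], [-1.06, 4.2], [0.31, 2.87], [-3.08, 3.08]. Speed limits (rad/s): [1.89, 1.89, 2.39, 3.14, 3.14, 3.14].

### API

Orientations are given as a unit quaternion [x, y, z, w].
In Python, from rig import arm gives the robot as it stands.
- The arm moves only by the tool servo_tool, never from a script. Its argument "deltas" is a list of rows, each a list of 4 numbers: the shift along the world's x, y, z in mm, then the turn about the world's z in degrees. In form: [[x, y, z, spin], ...]. A call has 1 to 10 rows; each row is the pose to reach, as a shift and turn from the pose commanded when the call began; what a row does not reach only later rows make up. A row lasts 1/8 s, in which the tool goes at most 62.5 mm and 10.7 degrees, less where a joint would pass 70% of its speed; a pose out of reach is approached as far as the arm can. A call with a gripper value outside its range is refused whole. "gripper" is the finger opening in mm, from 0 to 91.2, set as the call begins (left out, the last holds). The fingers move at their own pace and stop on an object; "force" is the grip in N (left out, the last holds). Time passes only in rows, so rows that repeat a pose let the fingers close. It gives the time, the measured TCP pose, the force and the opening at its end, in the units of the state.
- arm.get_obs(): the state, without advancing time (a new reading comes with each control period).
- arm.camera(name): name is "scene" or "top"; returns the picture (480x640x3 uint8, red, green, blue); there is no depth.
- arm.camera_info(name): a dict with "intrinsics" (3x3 intrinsics, pixels), "distortion" ([k1, k2, p1, p2, k3] as OpenCV has them; the pictures are not rectified), "position" and "orientation" of the camera in the world. Camera axes: x right, y down, z forward; pixel columns grow to the right and rows downward; lengths in m; the calibration is good to about 2 mm. A picture is of the moment at which its call begins. camera_info takes no time and is no camera call.
- arm.hand_in(): hands the job in, once; it reports no verdict.
The state is a dict: "t": time; "joints": joint angles; "qvel": joint speeds; "tau": joint torques, N m; "tool_pos": TCP position; "eef_rot": TCP orientation; "contact_force": force on the tool from outside, world axes, zero at the start; "ft_torque": the same for the moment, N m; "opening": finger opening in m.
Only numpy, scipy, OpenCV 4.12 (cv2) and the standard library are available. Lean on these libraries where they do the work, as an engineer would, in place of code of your own. Each camera call takes 0.05 s, during which the arm holds its last target.

### The job

The tan pen case in the hand press is done: draw it out and lay it flat in the white tray beside the green one. Then slide the dark red case between the press's side guides, its brass clasp end outward, until it is fully home against the back stop, and bring the lever down until the platen presses firmly on it and stays down. Do not drop either case, and leave everything else where it is.

Things in the scene. Friction and masses are not known exactly. Their poses are not given: they have to be found in the camera images.
- press: Dark grey C-frame hand press, fixed; its place and heading vary. Origin: on the bench surface, under the centre of the ram. Its own -x points out of the mouth (to the middle of the bench), +x to the column, z up. Base 300 x 170 mm, front at x = -115. Head 70 mm wide, x = -61 to 112, z = 140 to 225, overhangs the bed: reach in with the tool leaning back out of the mouth by 25 to 45 degrees
- press_seat (a point): Point on the steel bed (bed top 32 mm over the bench, from 110 mm in front of the press origin to 70 behind, 150 wide) under the centre of a case that is fully home: 20 mm from the press origin towards the mouth. Axes as the press. The home case's clasp end is 75 mm from here towards the mouth, sticking out 40 mm in front of the platen
- press_stop (a point): Middle of the front face of the aluminium back stop (78 mm wide, 22 mm high, on the bed), at bed level, 55 mm behind the press origin. Two aluminium side guides, 14 mm high, inner faces 62 mm apart, run from the stop 80 mm towards the mouth, then flare to about 84 mm apart over 21 mm more
- ram: The press's ram with aluminium platen, 110 mm (mouth direction) x 120 x 14 mm thick. Origin: centre of the platen's underside. The lever drives it down 25 mm per radian, from 90 mm over the bench at lever value 0. A case on the bed has its top at 68 mm, so the platen meets it at lever value 0.88. A bar rises from it through the head, to 285 mm over the bench
- lever (a joint): Angle of the press lever, rad. 0: fully up, the lever rises out of the mouth at 50 degrees above level; it grows as the knob end comes down, so it is level at 0.87; limit 1.25. It stays where it is left (friction); 2 to 4 N at the knob moves it down, 6 to 8 N up. It starts at 0 to 0.2
- lever_knob (a point): Centre of the black ball knob, 34 mm diameter, on the end of the 14 mm steel lever. It moves on an arc of radius 165 mm in an upright plane along the mouth direction, beside the head (64 mm to the press's +y side); about 306 mm over the bench at lever value 0. It can be pinched from above, fingers closing along the lever axis, and turns between them
- press_pivot (a point): Centre of that arc: the lever's axis, 180 mm over the bench; the axis runs along the press's y
- tray: Low white plastic tray, fixed, outside 205 mm (its x) x 222 mm (its y), walls 5 mm thick and 20 mm high, floor 5 mm thick. Origin: centre of its underside. The dark green case lies in its half at negative y; the half at positive y is free
- tan_case_mid (a point): Centre of the tan leather-covered hard pen case, a closed rigid box 150 mm (its x) x 54 mm (its y) x 36 mm high, 170 g, lid stitched, brass clasp on the end at its -x. It starts standing in the press between the guides, clasp end out, up to 10 mm short of the back stop
- red_case_mid (a point): Centre of the dark red pen case, the same shape (150 x 54 x 36 mm, clasp end at its -x; 120 to 240 g); starts flat on the bench at the robot's left
- red_case_clasp (a point): Middle of the red case's clasp end face, 75 mm from its centre, half-way up
- green_case_mid (a point): Centre of the dark green pen case in the tray, same shape and size; leave it
- glue_bottle: Yellow glue bottle with white nozzle, 52 mm diameter, 140 mm tall, standing loose; leave it. Origin: centre of its underside
- dye_jar: Dark brown dye jar with black cap, 60 mm diameter, 88 mm tall, standing loose; leave it. Origin: centre of its underside
- wax_tin: Flat round tin with brass-coloured lid, 75 mm diameter, 38 mm high, loose; leave it. Origin: centre of its underside
- mallet: Mallet lying on the bench: white head 54 mm diameter x 95 mm, 75 mm to +x of the origin, wooden handle to -x, 54 mm high; leave it. Origin: on the bench under the handle
- strop: Flat wooden strop board with a handle, 270 x 55 x 17 mm, lying at the robot's left, beyond the red case; leave it. Origin: underside
Things that resemble listed ones, but are neither listed nor needed, are in the scene too. Of the things that look like the part that bears red_case_mid, the larger one is meant. What is shaped like the part that bears tan_case_mid but purple is not meant.

How it is judged:
By the outcome, as a careful person would: the job done as asked, in the order asked, and still so for the second after the job is handed in, with the robot touching nothing.
It also fails if it takes over 72 s, if anything falls off the work surface, if the arm or the gripper's body presses on something with over 40 N, if the wrist force passes 120 N, or if a joint passes its speed limit or range.

## Working session

There is one attempt and no reset: what is moved stays moved. The work goes in short steps, Python scripts to look and compute and a tool call to move; the robot and the scene stay as the last step left them, time stands still between calls to the robot, and variables do not carry over. Pictures are saved under pics/ and viewed, and the job is handed in when it is done.

Besides the shell and the picture viewer there is one more tool, called after "Call:" as a command line: name --pt "numbers of a row" for each row, then --argument value for the rest. servo_tool: Moves the arm, as the interface text tells. Its arguments: {"type":"object","properties":{"deltas":{"type":"array","items":{"type":"array","items":{"type":"number"}}},"gripper":{"type":"number"},"force":{"type":"number"}},"required":["deltas"]}

```bash
ls; mkdir -p pics; python3 - <<'E'
from rig import arm
import cv2
o=arm.get_obs()
print({k:(v if not hasattr(v,'tolist') else [round(float(x),4) for x in v]) for k,v in o.items()})
for n in ("scene","top"):
    i=arm.camera_info(n);print(n,i)
    im=arm.camera(n);cv2.imwrite(f"pics/{n}0.png",im[:,:,::-1])
E
```

```text
pics
{'t': 0.0, 'joints': [-1.2403, 0.3794, 1.7347, 0.0, 1.0285, -0.0333], 'qvel': [-0.0003, 0.0004, -0.0012, -0.0017, 0.0002, -0.0006], 'tau': [0.0004, -76.3723, -43.4365, 0.0651, 0.0424, -0.0001], 'tool_pos': [0.249, -0.6539, 0.2303], 'eef_rot': [-0.128, 0.6958, -0.6951, 0.1279], 'contact_force': [0.3406, -0.0095, -0.9324], 'ft_torque': [0.0003, 0.0366, -0.0377], 'opening': 0.09086289838282059}
scene {'intrinsics': array([[440.42161693,   0.        , 315.30229819],
       [  0.        , 440.42161693, 233.93291884],
       [  0.        ,   0.        ,   1.        ]]), 'distortion': array([0.034626, 0.      , 0.      , 0.      , 0.      ]), 'position': array([1.16036   , 0.52458145, 0.75064176]), 'orientation': array([ 0.39792553,  0.79761003, -0.4078291 , -0.19786089])}
top {'intrinsics': array([[542.26250368,   0.        , 319.73774795],
       [  0.        , 542.26250368, 245.234943  ],
       [  0.        ,   0.        ,   1.        ]]), 'distortion': array([-0.07368619,  0.        ,  0.        ,  0.        ,  0.        ]), 'position': array([0.21049098, 0.06248548, 1.74837796]), 'orientation': array([ 0.71093172, -0.6949006 ,  0.07639196, -0.07650825])}
```

View pics/scene0.png

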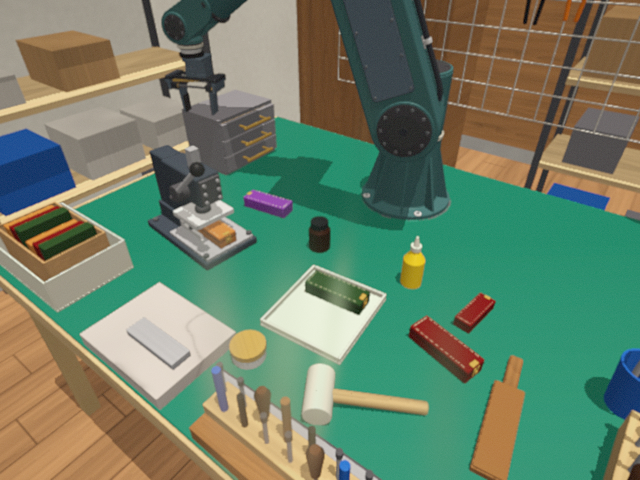

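View pics/top0.png

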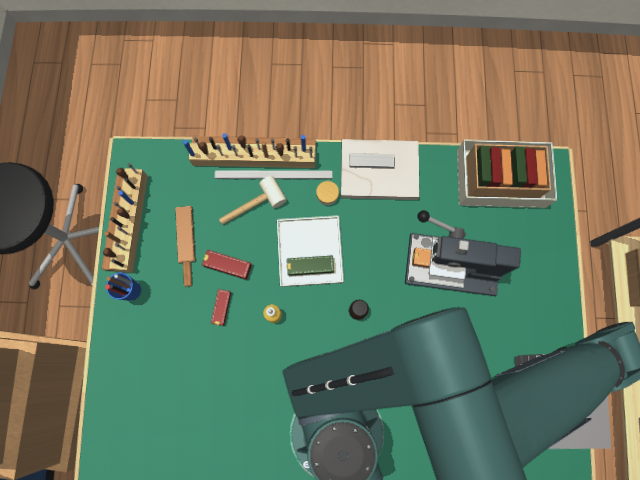

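```bash
cat > h.py <<'E'
import numpy as np, cv2
from rig import arm
from scipy.spatial.transform import Rotation as R
def cam(n):
    i=arm.camera_info(n); return i['intrinsics'],i['distortion'],i['position'],R.from_quat(i['orientation']).as_matrix()
C={n:cam(n) for n in("scene","top")}
def ray(n,uv):
    K,d,p,r=C[n]; q=cv2.undistortPoints(np.array(uv,float).reshape(-1,1,2),K,d).reshape(-1,2)
    return p,(r@np.c_[q,np.ones(len(q))].T).T
def onz(n,uv,z):
    p,v=ray(n,uv); return p+v*((z-p[2])/v[:,2])[:,None]
def proj(n,X):
    K,d,p,r=C[n]; X=np.array(X,float).reshape(-1,3)
    return cv2.projectPoints((X-p)@r,np.zeros(3),np.zeros(3),K,d)[0].reshape(-1,2)
def tri(a,b):
    p,v=ray("scene",[a]);q,w=ray("top",[b]);v=v[0]/np.linalg.norm(v);w=w[0]/np.linalg.norm(w)
    s=np.linalg.lstsq(np.c_[v,-w],q-p,rcond=None)[0];A=p+v*s[0];B=q+w*s[1];return (A+B)/2,np.linalg.norm(A-B)
def crop(f,x0,y0,x1,y1,s,o):
    im=cv2.imread(f)[y0:y1,x0:x1];cv2.imwrite(o,cv2.resize(im,None,fx=s,fy=s,interpolation=cv2.INTER_CUBIC))
E
python3 - <<'E'
from h import *
crop("pics/top0.png",400,200,530,300,6,"pics/t_press.png")
crop("pics/scene0.png",140,0,300,270,2.2,"pics/s_press.png")
crop("pics/top0.png",190,200,350,330,5,"pics/t_cases.png")
crop("pics/scene0.png",140,140,270,270,4.5,"pics/s_press2.png")
E
```

```text
(no output)
```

View pics/t_press.png

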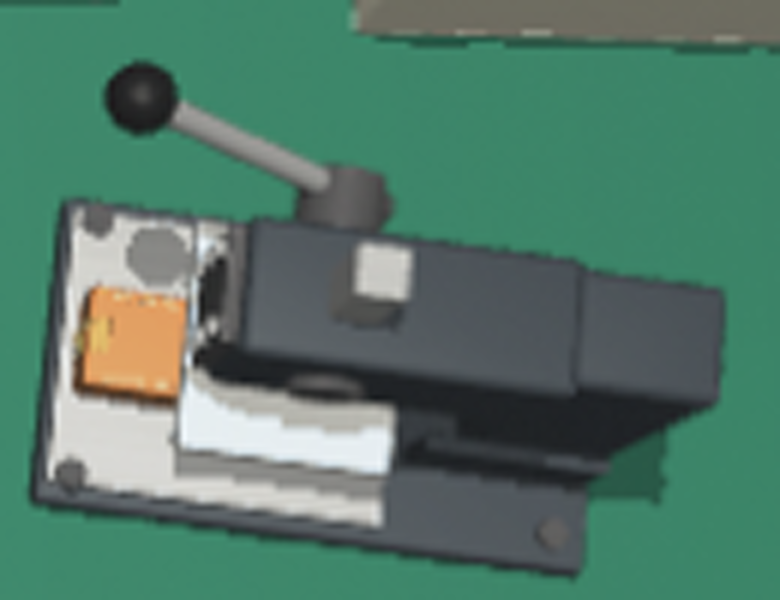

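View pics/s_press.png

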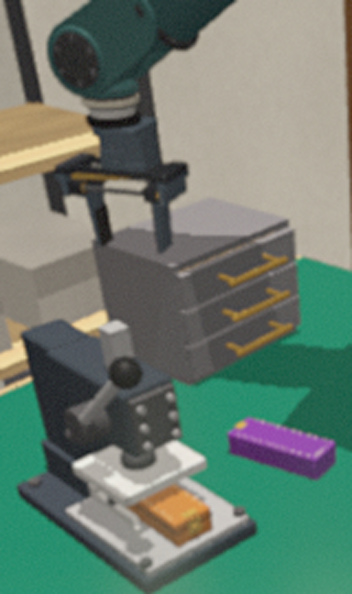

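View pics/t_cases.png

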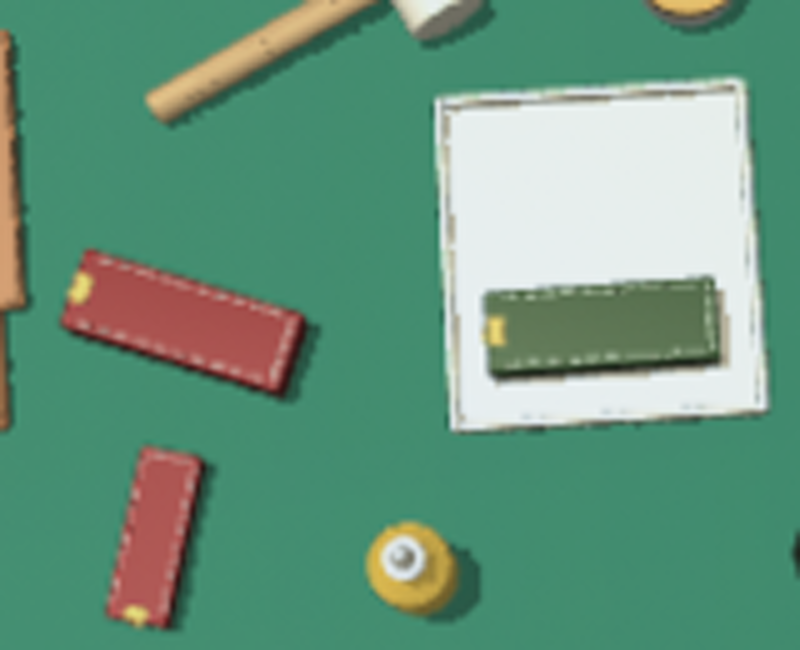

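View pics/s_press2.png

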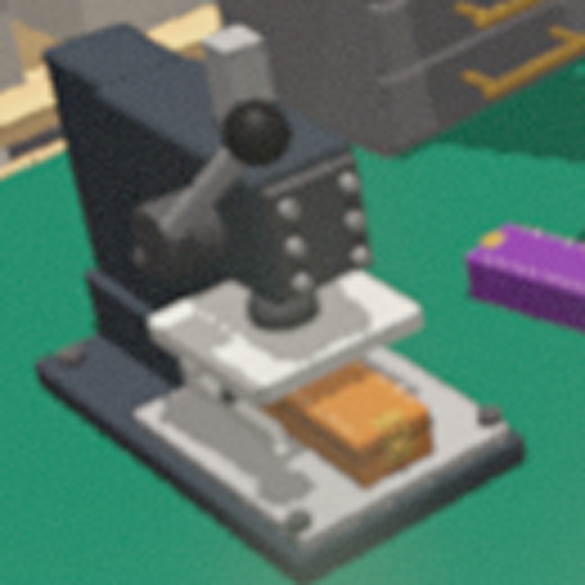

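```bash
python3 - <<'E'
from h import *
for z in (.21,.231,.29,.35,.4,.45,.5): print(z,(proj("scene",[.249,-.654,z])[0]-[140,0])*2.2)
# base top corners / bed in top crop: bed corners z=.032
def f(p): return [(400+a/6-.42,200+b/6-.42) for a,b in p]
print("bed top/front",onz("top",f([(75,207),(52,482),(382,526)]),.032).round(4))
print("tan top", onz("top",f([(92,285),(78,388),(186,300),(182,400)]),.068).round(4))
K=tri((140+257/4.5,140+132/4.5),f([(141,97)])[0]);print("knob",K)
# cases
im=cv2.imread("pics/top0.png")
def g(p): return [(190+a/5-.4,200+b/5-.4) for a,b in p]
print("red",onz("top",g([(88,250),(62,325),(302,314),(275,390)]),.036).round(4))
print("green",onz("top",g([(485,293),(490,375),(715,278),(718,360)]),.041).round(4))
print("tray",onz("top",g([(436,97),(743,80),(767,410),(453,431)]),.020).round(4))
E
```

```text
0.21 [134.78667561 246.88679123]
0.231 [132.47379978 233.3131406 ]
0.29 [125.73466765 193.85417673]
0.35 [118.49068615 151.58801778]
0.4 [112.1264916  114.57945594]
0.45 [105.4388126   75.81215356]
0.5 [98.40064338 35.14524807]
bed top/front [[ 0.6325 -0.2334  0.032 ]
 [ 0.481  -0.219   0.032 ]
 [ 0.461  -0.3961  0.032 ]]
tan top [[ 0.5813 -0.2357  0.068 ]
 [ 0.5257 -0.2274  0.068 ]
 [ 0.5743 -0.2856  0.068 ]
 [ 0.5204 -0.2823  0.068 ]]
knob (array([ 0.62223195, -0.22033184,  0.29010687]), np.float64(0.0007891559281177624))
red [[0.5645 0.4309 0.036 ]
 [0.5148 0.4444 0.036 ]
 [0.5257 0.2899 0.036 ]
 [0.476  0.3047 0.036 ]]
green [[0.5413 0.1724 0.041 ]
 [0.4881 0.1673 0.041 ]
 [0.5545 0.025  0.041 ]
 [0.5012 0.0222 0.041 ]]
tray [[ 0.6763  0.2108  0.02  ]
 [ 0.6926  0.0084  0.02  ]
 [ 0.4728 -0.0104  0.02  ]
 [ 0.4546  0.1911  0.02  ]]
```

```bash
cat >> h.py <<'E'
def st():
    o=arm.get_obs(); M=R.from_quat(o['eef_rot']).as_matrix(); z=M[:,2]
    print("t",round(o['t'],2),"pos",np.round(np.array(o['tool_pos'])*1000,1),"jaw",np.round(np.degrees(np.arctan2(z[1],z[0])),2),"down",np.round(M[:,1],3),"F",np.round(o['contact_force'],1),"op",round(o['opening']*1000,1),"q",np.round(o['joints'],2))
    return o
PX=np.array([-.1045,-.9945]);PY=np.array([.9945,-.1045]);PO=np.array([545.5,-335.6])
def P2W(x,y): return PO+PX*x+PY*y
def W2P(p): d=np.array(p)[:2]-PO; return d@PX,d@PY
E
python3 - <<'E'
from h import *
st()
for c in((-123,64),(-154,64),(-200,64),(-101,-3)): print(c,P2W(*c))
def lines(msk,z,n,name):
    c=max(cv2.findContours(msk,0,1)[0],key=cv2.contourArea); r=cv2.minAreaRect(c); b=onz(n,cv2.boxPoints(r),z)*1000
    print(name,cv2.contourArea(c),b.round(1).tolist(),b.mean(0).round(1),np.linalg.norm(np.diff(b,axis=0),axis=1))
im=cv2.imread("pics/top0.png");h=cv2.cvtColor(im,cv2.COLOR_BGR2HSV)
m=(((h[...,0]<8)|(h[...,0]>172))&(h[...,1]>110)&(h[...,2]>110)).astype(np.uint8)
m[:, :195]=0;m[:,260:]=0;m[:240]=0;m[290:]=0
lines(m,.036,"top","red")
w=((h[...,1]<40)&(h[...,2]>150)).astype(np.uint8);w[:,:270]=0;w[:,350:]=0;w[:210]=0;w[295:]=0
w=cv2.morphologyEx(w,cv2.MORPH_CLOSE,np.ones((25,25),np.uint8));lines(w,.020,"top","tray")
E
```

```text
t 0.1 pos [ 249.  -653.9  230.4] jaw -69.16 down [-0.     0.001 -1.   ] F [-0.7 -0.2  0.5] op 91.3 q [-1.24  0.38  1.73  0.    1.03 -0.03]
(-123, 64) [ 622.0015 -219.9645]
(-154, 64) [ 625.241 -189.135]
(-200, 64) [ 630.048 -143.388]
(-101, -3) [ 553.071 -234.842]
red 520.5 [[514.0, 444.9, 36.0], [564.7, 433.4, 36.0], [525.3, 290.7, 36.0], [475.2, 303.0, 36.0]] [519.8 368.   36. ] [ 51.9650707  147.99797045  51.57155339]
tray 4087.5 [[675.7, 214.6, 20.0], [694.1, 4.7, 20.0], [472.7, -12.0, 20.0], [455.1, 192.4, 20.0]] [574.4  99.9  20. ] [210.73050036 222.07348722 205.16272191]
```

Call:
servo_tool --pt "0 0 60 5" --pt "0 0 120 10" --pt "20 30 180 20" --pt "60 70 200 30" --pt "100 120 200 40" --pt "140 170 200 50" --pt "190 220 200 60" --pt "240 270 200 63" --pt "290 330 200 63" --pt "330 380 200 63" --gripper 0 --force 40

```text
t: 1.35
tool_pos: [0.5549, -0.303, 0.4307]
eef_rot: [-0.472, 0.526, -0.526, 0.472]
contact_force: [0.3, -0.1, 0.2]
opening: 0.0003
```

```bash
python3 -c "
from h import *
st()"
```

```text
t 1.35 pos [ 554.9 -303.   430.7] jaw -6.16 down [-0.  0. -1.] F [ 0.3 -0.1  0.2] op 0.3 q [-0.54  0.1   1.71 -0.    1.33 -0.43]
```

Call:
servo_tool --pt "43 54 0 0" --pt "43 54 -50 0" --pt "43 54 -85 0" --pt "43 54 -90 0" --pt "43 54 -90 0"

```text
t: 1.98
tool_pos: [0.5971, -0.2511, 0.3419]
eef_rot: [0.472, -0.526, 0.526, -0.472]
contact_force: [-0.3, -0.0, 1.1]
opening: 0.0005
```

```bash
cat >> h.py <<'E'
def shot(n,o,x0=0,y0=0,x1=640,y1=480,s=1):
    im=arm.camera(n);cv2.imwrite("pics/"+o+"_raw.png",im[:,:,::-1]);crop("pics/"+o+"_raw.png",x0,y0,x1,y1,s,"pics/"+o+".png")
E
python3 -c "
from h import *
st();shot('scene','a1',100,60,340,270,3);st()"
```

```text
t 1.98 pos [ 597.1 -251.1  341.9] jaw -6.18 down [ 0.001 -0.    -1.   ] F [-0.3 -0.   1.1] op 0.5 q [-0.43  0.19  1.77  0.    1.18 -0.33]
t 2.02 pos [ 597.3 -251.2  342.6] jaw -6.18 down [ 0.002 -0.001 -1.   ] F [-0.  -0.1 -0.8] op 0.2 q [-0.43  0.19  1.77 -0.    1.18 -0.33]
```

View pics/a1.png

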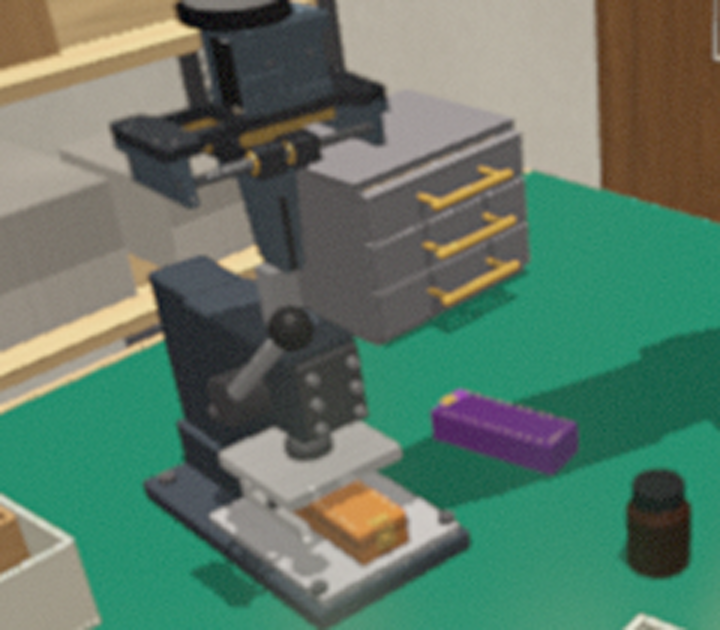

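Call:
servo_tool --pt "25 31 0 0" --pt "25 31 0 0" --pt "25 33 -14 0" --pt "25 37 -22 0" --pt "26 43 -32 0" --pt "27 48 -42 0" --pt "27 54 -53 0" --pt "28 61 -67 0" --pt "28 61 -67 0"

```text
t: 3.15
tool_pos: [0.6241, -0.1896, 0.2727]
eef_rot: [-0.473, 0.527, -0.526, 0.472]
contact_force: [-0.4, 0.1, 0.5]
opening: 0.0005
```

```bash
python3 -c "
from h import *
st();shot('scene','a2',100,60,340,270,3);st()"
```

```text
t 3.15 pos [ 624.1 -189.6  272.7] jaw -6.16 down [-0.002  0.001 -1.   ] F [-0.4  0.1  0.5] op 0.5 q [-0.33  0.26  1.81 -0.    1.07 -0.22]
t 3.2 pos [ 624.3 -190.   273.4] jaw -6.16 down [-0.001  0.    -1.   ] F [-0.5 -0.3 -0.4] op 0.4 q [-0.33  0.26  1.81 -0.    1.07 -0.22]
```

View pics/a2.png

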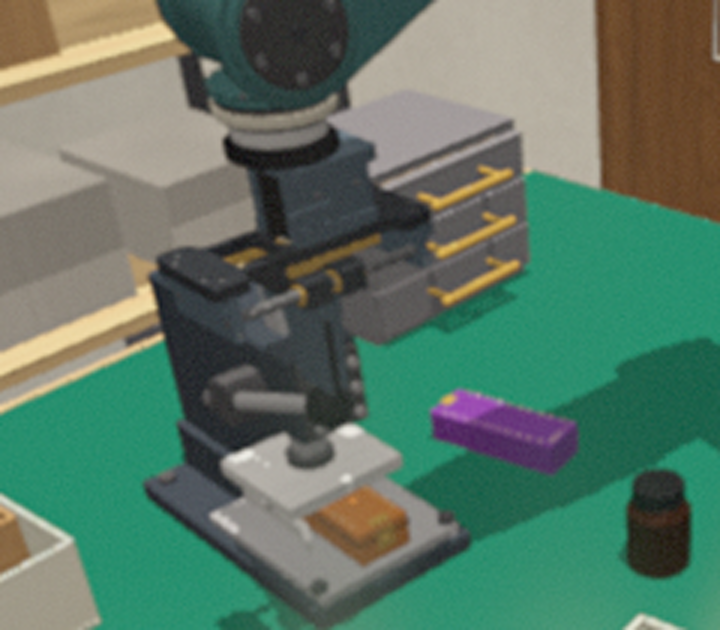

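```bash
python3 -c "
from h import *
print(proj('scene',[*(P2W(-154,64)/1000),.240]),'seen',208.3,196.7)
p=np.array([624.3,-190]);
for c in((-240,-3),(-170,-3),(-101,-3),(-200,-3),(-102,-3)): print(c,P2W(*c),P2W(*c)-p)
crop('pics/a2_raw.png',180,200,250,260,9,'pics/a2b.png')"
```

```text
[[208.89617801 193.58572178]] seen 208.3 196.7
(-240, -3) [567.5965 -96.6065] [-56.7035  93.3935]
(-170, -3) [ 560.2815 -166.2215] [-64.0185  23.7785]
(-101, -3) [ 553.071 -234.842] [-71.229 -44.842]
(-200, -3) [ 563.4165 -136.3865] [-60.8835  53.6135]
(-102, -3) [ 553.1755 -233.8475] [-71.1245 -43.8475]
```

Call:
servo_tool --pt "0 0 40 0" --pt "0 30 50 0" --pt "-20 60 50 0" --pt "-40 80 50 0" --pt "-57 93 40 0" --pt "-57 93 0 0" --pt "-57 93 -40 0" --pt "-57 93 -80 0" --gripper 78

```text
t: 4.2
tool_pos: [0.5678, -0.0973, 0.1933]
eef_rot: [0.472, -0.526, 0.526, -0.472]
contact_force: [-0.1, -0.4, -0.1]
opening: 0.0771
```

View pics/a2b.png

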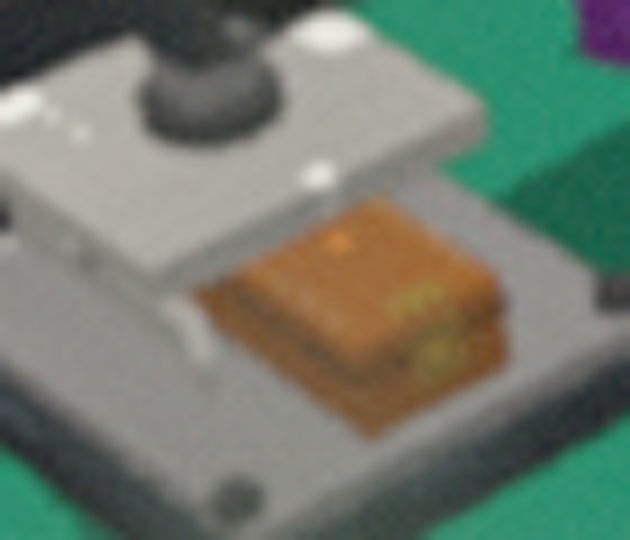

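Call:
servo_tool --pt "0 0 -50 0" --pt "0 0 -100 0" --pt "0 0 -134 0" --pt "-2 -20 -134 0" --pt "-4 -40 -134 0" --pt "-6 -55 -134 0" --pt "-7 -70 -134 0" --pt "-7 -70 -134 0"

```text
t: 5.2
tool_pos: [0.5611, -0.168, 0.0605]
eef_rot: [0.472, -0.526, 0.527, -0.472]
contact_force: [-0.5, 0.2, 0.0]
opening: 0.0781
```

```bash
python3 -c "
from h import *
o=st();print(W2P(np.array(o['tool_pos'])*1000));shot('scene','a3',130,80,310,260,3.3);shot('top','a3t',380,180,540,310,5)"
```

```text
t 5.2 pos [ 561.1 -168.    60.5] jaw -6.24 down [ 0.001 -0.    -1.   ] F [-0.5  0.2  0. ] op 78.1 q [-0.33  0.46  2.02 -0.    0.67 -0.22]
(np.float64(-168.3245178516303), np.float64(-2.020596131238553))
```

View pics/a3.png

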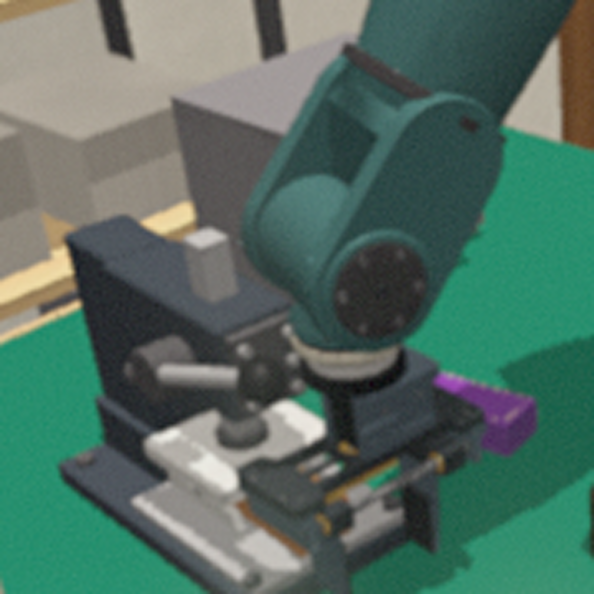

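View pics/a3t.png

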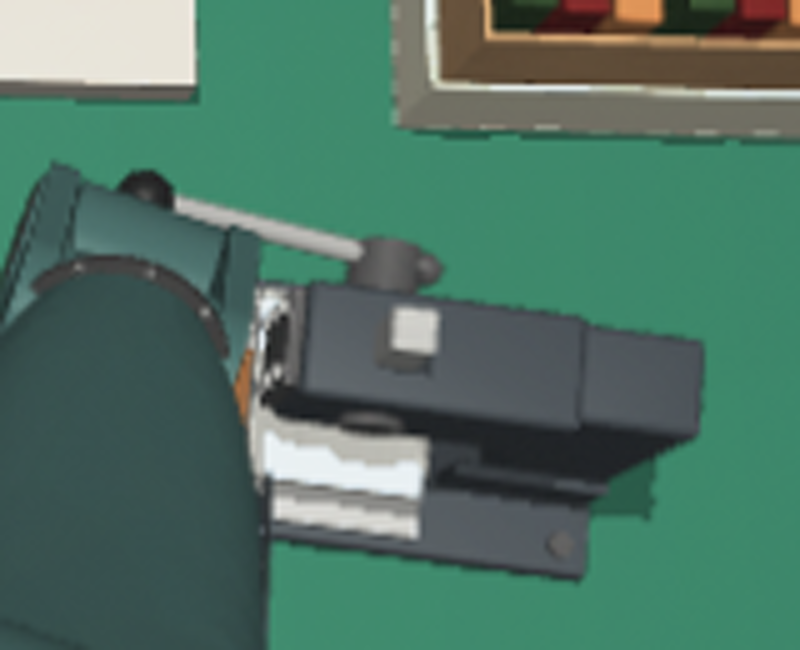

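```bash
python3 -c "
from h import *
for c in((262,235),(255,225),(240,330),(228,355)):
  for z in(.27,.3,.34): print(c,z,np.round(W2P(onz('top',[(380+c[0]/5,180+c[1]/5)],z)[0]*1000),1))
for c in((390,310),(390,355)): print('ram bar',np.round(W2P(onz('top',[(380+c[0]/5,180+c[1]/5)],.2725)[0]*1000),1))
print(np.round(W2P(onz('top',[(380+440/5,180+310/5)],.2725)[0]*1000),1))
t=np.array([.5611,-.168])
for z in(.20,.22,.24,.26,.28,.3,.32,.34,.36): print(z,(proj('scene',[*t,z])[0]-[130,80])*3.3)
"
```

```text
(262, 235) 0.27 [-90.1  41.2]
(262, 235) 0.3 [-95.6  32.8]
(262, 235) 0.34 [-102.9   21.5]
(255, 225) 0.27 [-94.5  46.5]
(255, 225) 0.3 [-99.9  38. ]
(255, 225) 0.34 [-107.1   26.6]
(240, 330) 0.27 [-97.9 -15.1]
(240, 330) 0.3 [-103.2  -22.4]
(240, 330) 0.34 [-110.3  -32.2]
(228, 355) 0.27 [-103.3  -30.3]
(228, 355) 0.3 [-108.6  -37.3]
(228, 355) 0.34 [-115.5  -46.6]
ram bar [-15.2   6.5]
ram bar [-13.3 -19.3]
[13.  10.1]
0.2 [356.46912897 394.82993275]
0.22 [353.29110397 370.86571149]
0.24 [350.03413102 346.34178878]
0.26 [346.69504939 321.23681316]
0.28 [343.27052068 295.52826856]
0.3 [339.75701595 269.19239095]
0.32 [336.15080165 242.20407759]
0.34 [332.44792433 214.5367881 ]
0.36 [328.64419393 186.16243651]
```

Call:
servo_tool --pt "-2 -20 0 0" --pt "-4 -38 0 0" --pt "-6 -52 0 0" --pt "-7 -61 0 0" --pt "-7 -66 0 0" --pt "-7 -66 0 0"

```text
t: 6.05
tool_pos: [0.5539, -0.2329, 0.0599]
eef_rot: [-0.472, 0.526, -0.526, 0.472]
contact_force: [-0.2, 0.2, -1.2]
opening: 0.078
```

```bash
python3 -c "
from h import *
o=st();print(W2P(np.array(o['tool_pos'])*1000));shot('scene','a4',130,80,310,260,3.3)"
```

```text
t 6.05 pos [ 553.9 -232.9   59.9] jaw -6.17 down [ 0.  0. -1.] F [-0.2  0.2 -1.2] op 78.0 q [-0.44  0.48  1.98  0.    0.68 -0.33]
(np.float64(-103.00451726080657), np.float64(-2.3840676725565335))
```

View pics/a4.png

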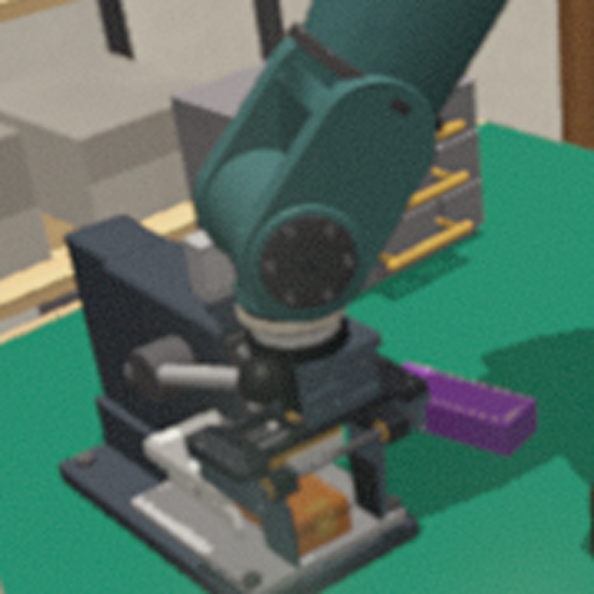

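Call:
servo_tool --pt "0 1 -4 0" --pt "0 1 -4 0" --pt "0 1 -4 0" --pt "0 1 -4 0" --pt "0 1 -4 0" --gripper 40 --force 30

```text
t: 6.72
tool_pos: [0.5539, -0.2317, 0.0559]
eef_rot: [-0.472, 0.526, -0.526, 0.472]
contact_force: [0.2, 0.2, -1.2]
opening: 0.0538
```

```bash
python3 -c "
from h import *
o=st()"
```

```text
t 6.72 pos [ 553.9 -231.7   55.9] jaw -6.15 down [-0.  0. -1.] F [ 0.2  0.2 -1.2] op 53.8 q [-0.44  0.48  1.99  0.    0.67 -0.33]
```

Call:
servo_tool --pt "1 8 0 0" --pt "2 20 0 0" --pt "3 33 0 0" --pt "5 46 0 0" --pt "6 58 0 0" --pt "7 68 0 0" --pt "8 72 0 0" --pt "8 72 0 0"

```text
t: 7.72
tool_pos: [0.562, -0.1596, 0.0559]
eef_rot: [0.472, -0.526, 0.526, -0.473]
contact_force: [-1.0, 0.5, -1.6]
opening: 0.0539
```

```bash
python3 -c "
from h import *
o=st();print(W2P(np.array(o['tool_pos'])*1000));shot('scene','a5',130,80,310,260,3.3)"
```

```text
t 7.72 pos [ 562.  -159.6   55.9] jaw -6.14 down [ 0. -0. -1.] F [-1.   0.5 -1.6] op 53.9 q [-0.32  0.46  2.02  0.    0.66 -0.21]
(np.float64(-176.7692774767285), np.float64(-1.9938999001528068))
```

View pics/a5.png

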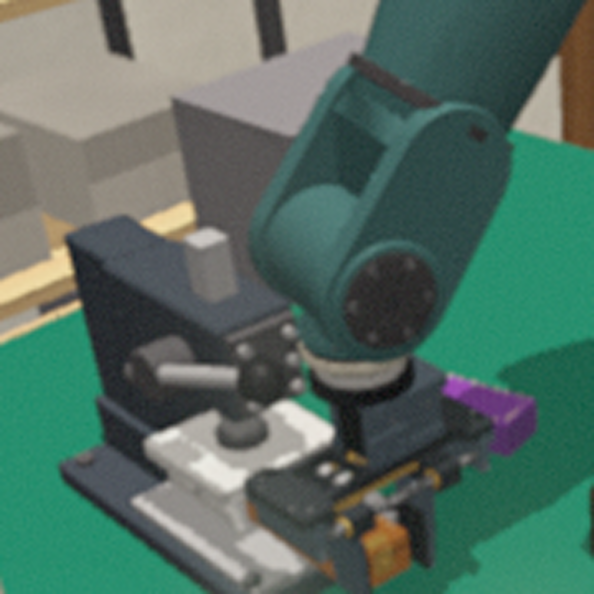

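Call:
servo_tool --pt "0 0 0 0" --pt "0 0 0 0" --pt "0 0 0 0" --pt "-2 -15 0 0" --pt "-3 -32 0 0" --pt "-5 -50 0 0" --pt "-7 -64 0 0" --pt "-8 -72 0 0" --pt "-8 -72 0 0" --gripper 68

```text
t: 8.9
tool_pos: [0.5537, -0.2323, 0.0559]
eef_rot: [-0.472, 0.526, -0.526, 0.472]
contact_force: [-0.5, 0.7, 0.0]
opening: 0.0681
```

Call:
servo_tool --pt "0 0 -4 0" --pt "0 0 -4 0" --pt "0 0 -4 0" --pt "0 0 -4 0" --gripper 40 --force 35

```text
t: 9.4
tool_pos: [0.5538, -0.2316, 0.0519]
eef_rot: [-0.473, 0.526, -0.526, 0.472]
contact_force: [0.4, -0.0, -2.1]
opening: 0.054
```

```bash
python3 -c "
from h import *
o=st();print(W2P(np.array(o['tool_pos'])*1000));shot('scene','a6',130,80,310,260,3.3)"
```

```text
t 9.4 pos [ 553.8 -231.6   51.9] jaw -6.14 down [-0.  0. -1.] F [ 0.4 -0.  -2.1] op 54.0 q [-0.43  0.49  1.99 -0.    0.67 -0.33]
(np.float64(-104.3317099402795), np.float64(-2.578207091013865))
```

View pics/a6.png

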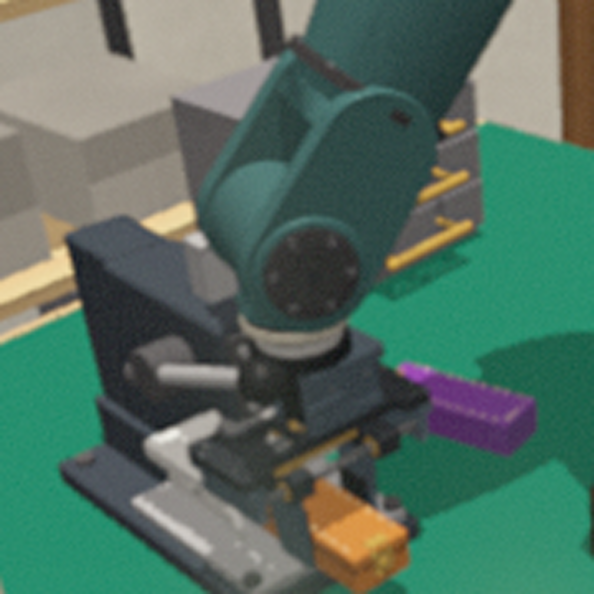

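Call:
servo_tool --pt "0 2 3 0" --pt "1 12 3 0" --pt "4 36 4 0" --pt "7 66 10 0" --pt "10 96 18 0" --pt "13 126 20 0" --pt "20 160 40 2" --pt "35 200 65 5" --pt "50 240 70 8" --pt "60 280 70 11"

```text
t: 10.7
tool_pos: [0.6146, 0.0502, 0.1228]
eef_rot: [-0.521, 0.478, -0.478, 0.522]
contact_force: [0.2, -0.2, -2.1]
opening: 0.0537
```

```bash
python3 -c "
from h import *
o=st();shot('scene','a7',130,80,450,380,2)"
```

```text
t 10.7 pos [614.6  50.2 122.8] jaw 4.96 down [ 0.002  0.    -1.   ] F [ 0.2 -0.2 -2.1] op 53.7 q [ 0.04  0.4   1.95  0.    0.8  -0.04]
```

View pics/a7.png

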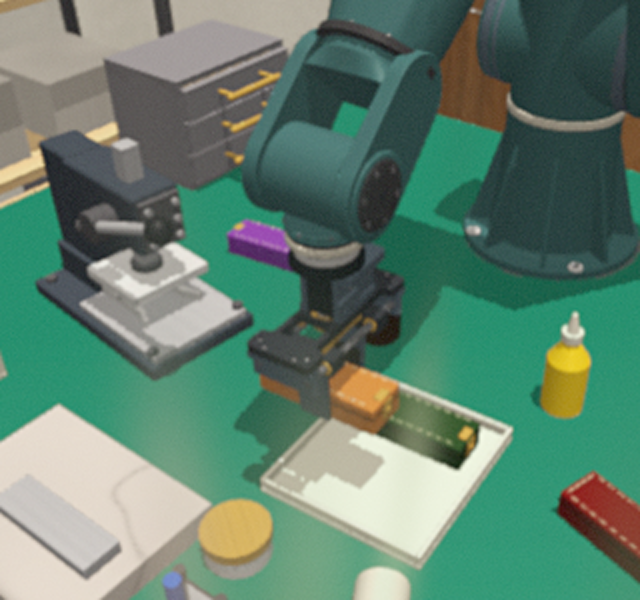

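Call:
servo_tool --pt "6 27 0 0" --pt "12 50 -20 0" --pt "12 54 -50 0" --pt "12 54 -70 0" --pt "12 54 -85 0" --pt "12 54 -93 0" --pt "12 54 -96 0" --pt "12 54 -96 0"

```text
t: 11.75
tool_pos: [0.6262, 0.1021, 0.0263]
eef_rot: [-0.52, 0.478, -0.479, 0.521]
contact_force: [-0.1, -1.0, -1.9]
opening: 0.0538
```

```bash
python3 -c "
from h import *
o=st();shot('scene','a8',200,180,420,380,3.5)"
```

```text
t 11.75 pos [626.2 102.1  26.3] jaw 4.83 down [ 0.001  0.    -1.   ] F [-0.1 -1.  -1.9] op 53.8 q [ 0.12  0.57  1.91 -0.    0.66  0.04]
```

View pics/a8.png

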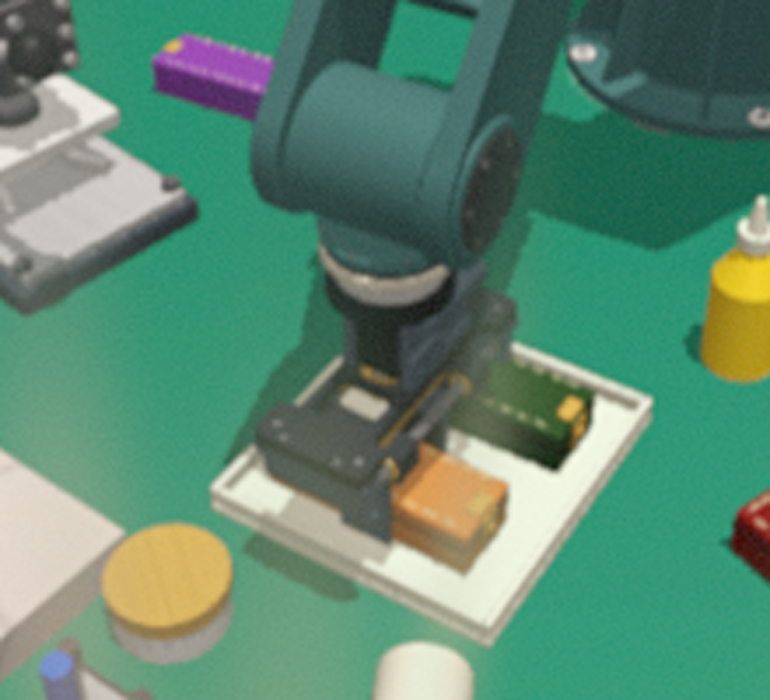

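Call:
servo_tool --pt "0 0 -1 0" --pt "0 0 -1.5 0" --pt "0 0 -1.5 0"

```text
t: 12.18
tool_pos: [0.6259, 0.1023, 0.0245]
eef_rot: [-0.521, 0.478, -0.478, 0.521]
contact_force: [-0.3, 0.0, -1.3]
opening: 0.0535
```

Call:
servo_tool --pt "0 0 -1 0" --pt "0 0 -1 0"

```text
t: 12.42
tool_pos: [0.626, 0.1023, 0.0243]
eef_rot: [0.521, -0.478, 0.478, -0.521]
contact_force: [-6.0, -1.3, 15.8]
opening: 0.0538
```

Call:
servo_tool --pt "0 0 0 0" --pt "0 0 0 0" --pt "0 0 0 0" --pt "0 0 20 0" --pt "0 0 60 0" --pt "0 0 110 0" --gripper 72

```text
t: 13.18
tool_pos: [0.6255, 0.1022, 0.1352]
eef_rot: [0.521, -0.479, 0.478, -0.52]
contact_force: [0.1, -0.4, -0.1]
opening: 0.0721
```

```bash
python3 -c "
from h import *
o=st();p=np.array(o['tool_pos'])*1000
# red
a=np.array([[514,444.9],[564.7,433.4],[525.3,290.7],[475.2,303]])
print('red axis deg (clasp->other)',np.degrees(np.arctan2(*( (a[2]+a[3]-a[0]-a[1])[::-1]))), a.mean(0)-p[:2])
"
```

```text
t 13.18 pos [625.5 102.2 135.2] jaw 4.84 down [-0.001 -0.    -1.   ] F [ 0.1 -0.4 -0.1] op 72.1 q [ 0.13  0.4   1.91 -0.    0.83  0.04]
red axis deg (clasp->other) -105.36408475166877 [-105.6884394   265.80092505]
```

Call:
servo_tool --pt "-20 50 20 -4" --pt "-40 100 20 -8" --pt "-60 155 20 -12" --pt "-80 210 20 -16" --pt "-95 255 10 -20" --pt "-101 280 -30 -20" --pt "-101 280 -70 -20" --pt "-101 280 -75 -20"

```text
t: 14.18
tool_pos: [0.5236, 0.3817, 0.0572]
eef_rot: [-0.431, 0.562, -0.561, 0.429]
contact_force: [-0.7, 0.1, -0.0]
opening: 0.0721
```

```bash
python3 -c "
from h import *
o=st();shot('scene','b1',230,200,530,430,2.6);shot('top','b1t',180,200,350,330,4.7)"
```

```text
t 14.18 pos [523.6 381.7  57.2] jaw -15.13 down [-0.003 -0.002 -1.   ] F [-0.7  0.1 -0. ] op 72.1 q [ 0.59  0.54  1.89 -0.    0.72  0.86]
```

View pics/b1.png

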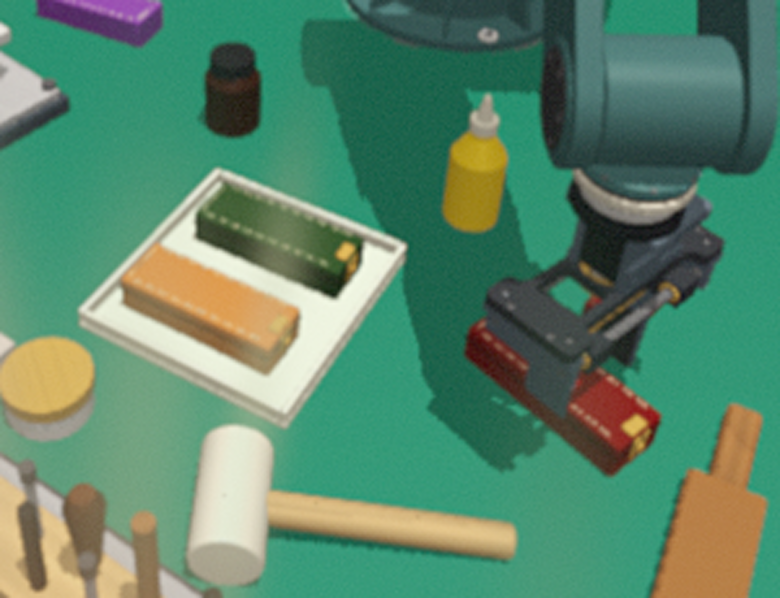

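View pics/b1t.png

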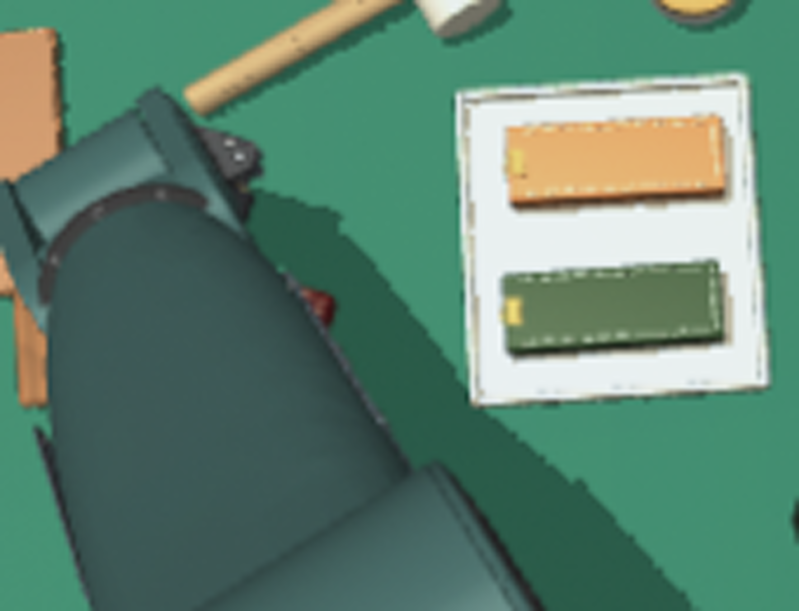

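Call:
servo_tool --pt "0 0 -20 0" --pt "0 0 -33 0" --pt "0 0 -35 0" --pt "0 0 -35 0"

```text
t: 14.78
tool_pos: [0.5249, 0.3822, 0.0234]
eef_rot: [-0.43, 0.562, -0.562, 0.43]
contact_force: [-0.4, 0.7, -0.3]
opening: 0.0719
```

Call:
servo_tool --pt "0 0 0 0" --pt "0 0 0 0" --pt "0 0 0 0" --pt "0 0 0 0" --gripper 40 --force 35

```text
t: 15.28
tool_pos: [0.525, 0.3824, 0.0238]
eef_rot: [0.43, -0.562, 0.562, -0.43]
contact_force: [-0.6, -0.3, 6.3]
opening: 0.0538
```

Call:
servo_tool --pt "0 0 10 0" --pt "0 0 40 0" --pt "0 0 80 0" --pt "0 0 80 0"

```text
t: 15.78
tool_pos: [0.5263, 0.3832, 0.1067]
eef_rot: [0.428, -0.561, 0.562, -0.431]
contact_force: [0.0, 0.3, -2.3]
opening: 0.0541
```

```bash
python3 -c "
from h import *
o=st();shot('scene','b2',230,150,530,430,2.6)
p=np.array(o['tool_pos'])[:2]*1000
for c in((-260,0),(-190,0),(-104,0)): print(c,P2W(*c),P2W(*c)-p)"
```

```text
t 15.78 pos [526.3 383.2 106.7] jaw -15.15 down [ 0.004  0.003 -1.   ] F [ 0.   0.3 -2.3] op 54.1 q [ 0.59  0.46  1.88 -0.    0.79  0.86]
(-260, 0) [572.67 -77.03] [  46.35146177 -460.2709847 ]
(-190, 0) [ 565.355 -146.645] [  39.03646177 -529.8859847 ]
(-104, 0) [ 556.368 -232.172] [  30.04946177 -615.4129847 ]
```

View pics/b2.png

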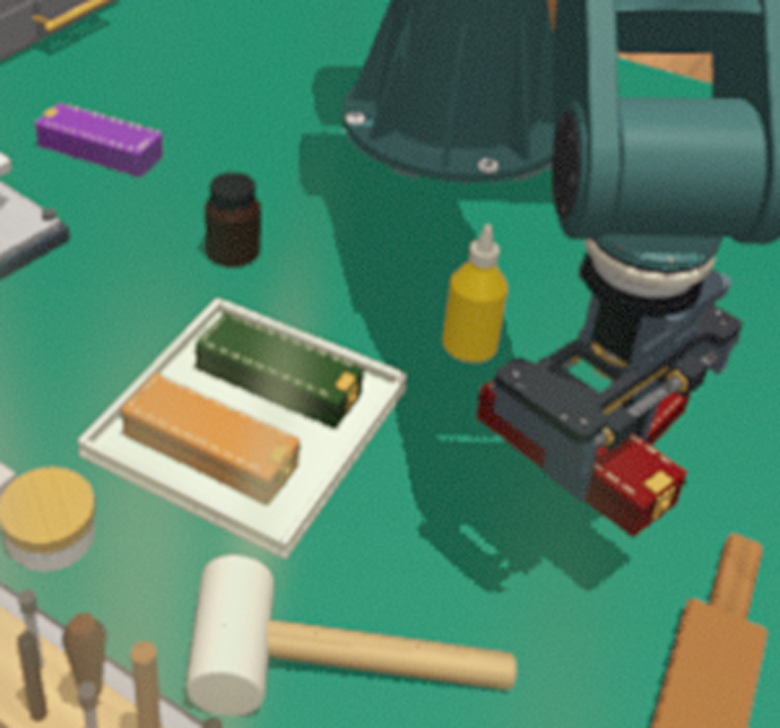

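Call:
servo_tool --pt "5 -40 15 1" --pt "10 -90 15 2" --pt "15 -145 15 4" --pt "20 -200 15 5" --pt "25 -260 15 7" --pt "30 -315 15 8" --pt "36 -370 15 9" --pt "41 -420 10 9" --pt "44 -450 0 9" --pt "45 -460 -10 9"

```text
t: 17.08
tool_pos: [0.5692, -0.0791, 0.092]
eef_rot: [-0.472, 0.527, -0.526, 0.472]
contact_force: [-0.6, -0.0, -2.3]
opening: 0.0542
```

```bash
python3 -c "
from h import *
o=st();print(W2P(np.array(o['tool_pos'])*1000));shot('top','b3t',340,180,520,310,4.4);shot('scene','b3',130,100,330,280,3.3)"
```

```text
t 17.07 pos [569.2 -79.1  92. ] jaw -6.26 down [-0.002  0.    -1.   ] F [-0.6 -0.  -2.3] op 54.2 q [-0.18  0.39  2.04  0.    0.72 -0.07]
(np.float64(-257.56481780675324), np.float64(-3.2715764114148427))
```

View pics/b3.png

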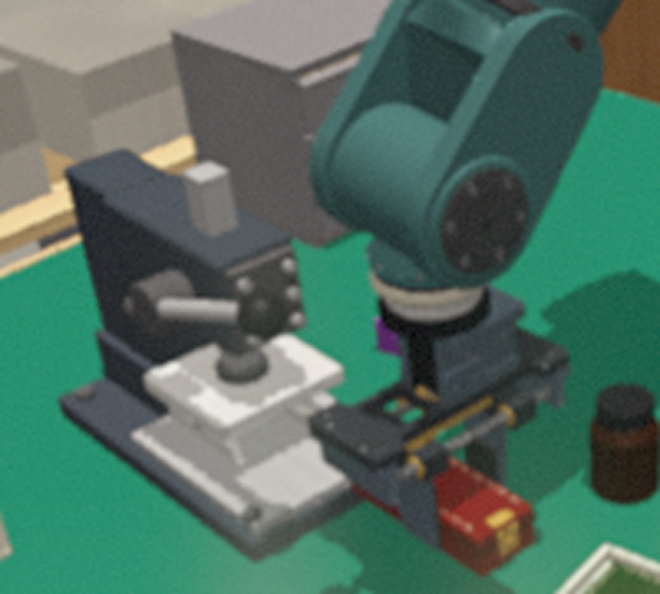

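View pics/b3t.png

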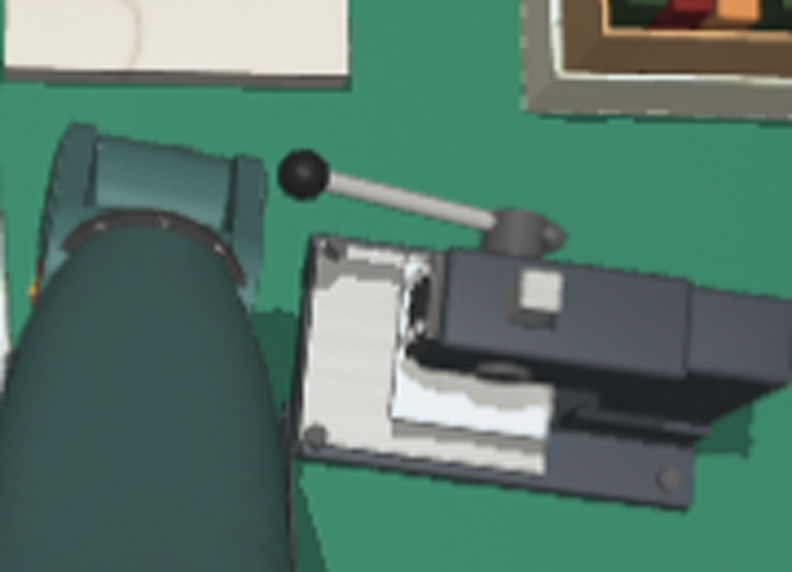

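```bash
python3 -c "
from h import *
for c in((332,250),(316,435)): print(W2P(onz('top',[(340+c[0]/4.4-.4,180+c[1]/4.4-.4)],.034)[0]*1000))
K=W2P(onz('top',[(340+302/4.4-.4,180+174/4.4-.4)],.24)[0]*1000);print('knob',K)
im=cv2.imread('pics/b3t_raw.png');h=cv2.cvtColor(im,cv2.COLOR_BGR2HSV)
m=(((h[...,0]<8)|(h[...,0]>172))&(h[...,1]>110)).astype(np.uint8)[230:300,330:440];print(m.sum())
o=st()
p=np.array(o['tool_pos'])[:2]*1000
for c in((-225,-1),(-180,-1),(-130,-1),(-104,-1)): print(c,P2W(*c)-p)
"
```

```text
(np.float64(-100.63663978909086), np.float64(68.7383638660109))
(np.float64(-99.8049927691872), np.float64(-70.67565051599705))
knob (np.float64(-156.05400426362345), np.float64(63.98702730280742))
0
t 17.18 pos [568.7 -77.9  91.6] jaw -6.22 down [-0.003  0.001 -1.   ] F [-0.3 -0.  -1.3] op 54.1 q [-0.18  0.39  2.04  0.    0.72 -0.07]
(-225, -1) [ -0.64040886 -33.79817311]
(-180, -1) [ -5.34290886 -78.55067311]
(-130, -1) [ -10.56790886 -128.27567311]
(-104, -1) [ -13.28490886 -154.13267311]
```

Call:
servo_tool --pt "0 -10 -20 0" --pt "-1 -34 -33 0" --pt "-3 -56 -33 0" --pt "-5 -78 -33 0" --pt "-8 -100 -33.5 0" --pt "-9 -115 -34 0" --pt "-10 -128 -34 0" --pt "-10 -128 -34 0"

```text
t: 18.18
tool_pos: [0.5599, -0.2065, 0.0595]
eef_rot: [0.472, -0.526, 0.526, -0.472]
contact_force: [-0.8, 0.3, -1.7]
opening: 0.0535
```

```bash
python3 -c "
from h import *
o=st();print(W2P(np.array(o['tool_pos'])*1000));shot('scene','b4',130,100,310,280,3.3)"
```

```text
t 18.18 pos [ 559.9 -206.5   59.5] jaw -6.21 down [ 0. -0. -1.] F [-0.8  0.3 -1.7] op 53.5 q [-0.39  0.47  1.99  0.    0.68 -0.28]
(np.float64(-129.88509036789867), np.float64(0.8444067114870418))
```

View pics/b4.png

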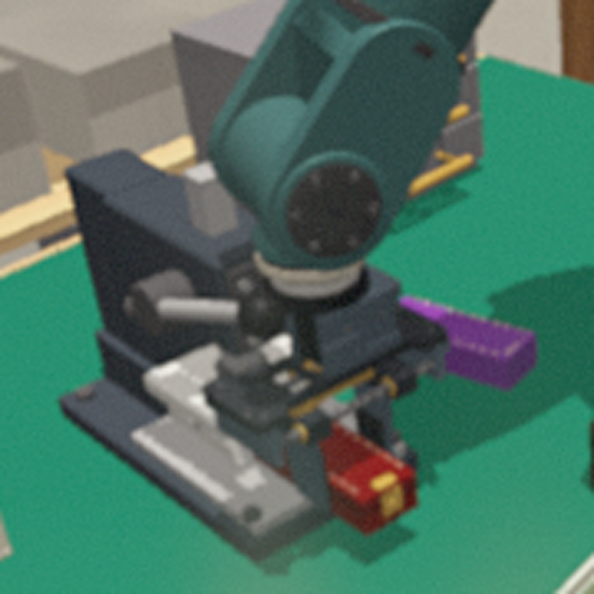

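Call:
servo_tool --pt "-2 -1 -2 0" --pt "-3 -9 -2 0" --pt "-4 -18 -2 0" --pt "-4.5 -25 -2 0" --pt "-4.5 -26 -2 0"

```text
t: 18.85
tool_pos: [0.5554, -0.2324, 0.0575]
eef_rot: [0.472, -0.526, 0.526, -0.472]
contact_force: [-0.2, 0.3, -1.7]
opening: 0.0538
```

Call:
servo_tool --pt "0 0 -1 0" --pt "0 0 -2 0" --pt "0 0 -2.5 0"

```text
t: 19.23
tool_pos: [0.5554, -0.2316, 0.0558]
eef_rot: [-0.473, 0.526, -0.526, 0.472]
contact_force: [-9.4, 2.7, 22.3]
opening: 0.054
```

Call:
servo_tool --pt "0 0 0 0" --pt "0 0 0 0" --pt "0 0 0 0" --pt "1 8 2 0" --pt "3 25 2 0" --pt "5 50 2 0" --pt "8 72 2 0" --pt "9 90 2 0" --pt "10 94 2 0" --pt "10 94 2 0" --gripper 68

```text
t: 20.48
tool_pos: [0.5656, -0.1377, 0.057]
eef_rot: [0.473, -0.526, 0.526, -0.473]
contact_force: [0.5, 0.1, 1.0]
opening: 0.0679
```

```bash
python3 -c "
from h import *
o=st();print(W2P(np.array(o['tool_pos'])*1000));shot('scene','b5',130,100,310,280,3.3)"
```

```text
t 20.48 pos [ 565.6 -137.7   57. ] jaw -6.13 down [ 0. -0. -1.] F [0.5 0.1 1. ] op 67.9 q [-0.28  0.46  2.02 -0.    0.66 -0.17]
(np.float64(-198.94362837521004), np.float64(-0.7151478051902309))
```

View pics/b5.png

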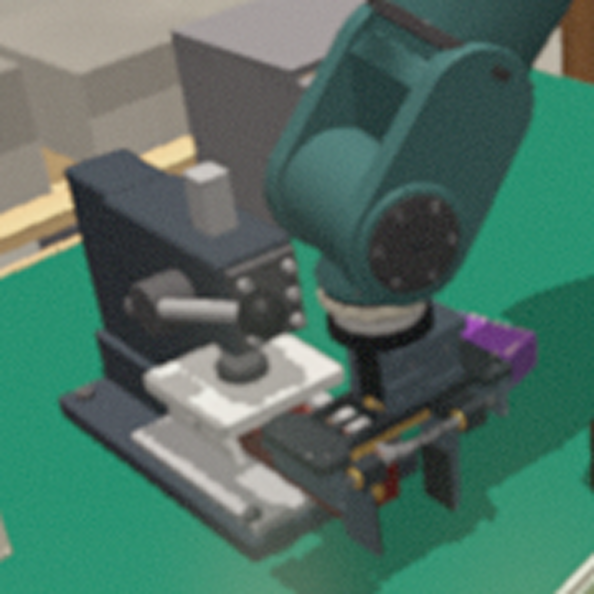

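Call:
servo_tool --pt "0 0 0 0" --pt "0 0 0 0" --pt "0 0 0 0" --pt "0 0 0 0" --pt "-1 -12 0 0" --pt "-2 -24 0 0" --pt "-4 -36 0 0" --pt "-5 -48 0 0" --pt "-6 -56 0 0" --gripper 0

```text
t: 21.65
tool_pos: [0.5592, -0.1947, 0.0569]
eef_rot: [-0.472, 0.526, -0.526, 0.472]
contact_force: [-0.2, 2.1, 1.9]
opening: 0.0001
```

Call:
servo_tool --pt "-1 -6 0 0" --pt "-1 -12 0 0" --pt "-2 -17 0 0" --pt "-2 -21 0 0" --pt "-2 -24 0 0"

```text
t: 22.28
tool_pos: [0.5573, -0.2179, 0.0569]
eef_rot: [-0.472, 0.526, -0.526, 0.472]
contact_force: [-0.3, 3.1, 1.2]
opening: 0.0002
```

```bash
python3 -c "
from h import *
o=st();print(W2P(np.array(o['tool_pos'])*1000));shot('scene','b6',130,100,310,280,3.3)"
```

```text
t 22.27 pos [ 557.3 -217.9   56.9] jaw -6.15 down [-0.  0. -1.] F [-0.3  3.1  1.2] op 0.2 q [-0.41  0.48  1.99  0.    0.67 -0.3 ]
(np.float64(-118.30815854940982), np.float64(-0.5240804318131258))
```

View pics/b6.png

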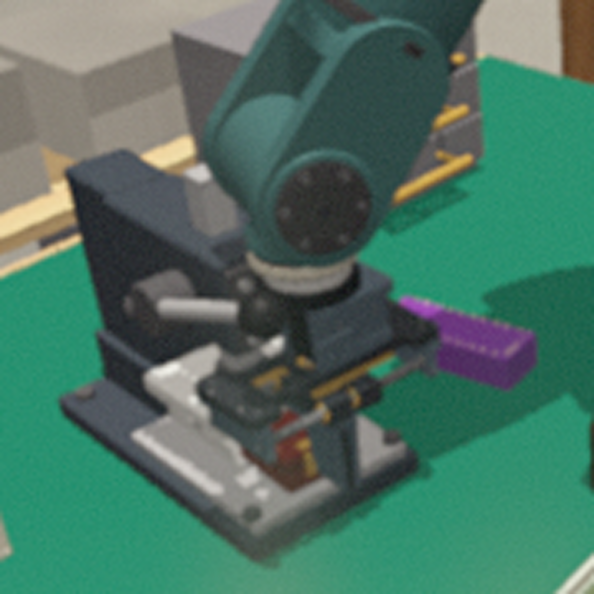

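Call:
servo_tool --pt "0 -2 0 0" --pt "0 -4 0 0" --pt "-0.5 -5 0 0" --pt "-0.5 -5 0 0"

```text
t: 22.82
tool_pos: [0.5568, -0.222, 0.0569]
eef_rot: [-0.472, 0.527, -0.526, 0.472]
contact_force: [0.5, 10.8, 3.9]
opening: 0.0004
```

Call:
servo_tool --pt "0 -1 0 0" --pt "0 -2 0 0" --pt "0 -2 0 0"

```text
t: 23.2
tool_pos: [0.5565, -0.2224, 0.0569]
eef_rot: [-0.472, 0.528, -0.525, 0.473]
contact_force: [1.6, 28.2, 10.2]
opening: 0.0005
```

Call:
servo_tool --pt "0 4 0 0" --pt "2 25 0 0" --pt "4 55 0 0" --pt "7 85 2 0" --pt "10 115 2 0" --pt "13 130 20 0" --pt "13 132 70 0" --pt "25 132 130 0" --pt "40 132 190 0" --pt "60 132 220 0"

```text
t: 24.45
tool_pos: [0.6182, -0.0928, 0.2823]
eef_rot: [0.471, -0.525, 0.528, -0.473]
contact_force: [1.0, 0.8, -1.5]
opening: 0.0002
```

```bash
python3 -c "
from h import *
o=st();shot('top','c1t',390,190,530,310,5.5);shot('scene','c1',130,110,310,270,4)"
```

```text
t 24.45 pos [618.2 -92.8 282.3] jaw -6.16 down [ 0.005 -0.001 -1.   ] F [ 1.   0.8 -1.5] op 0.2 q [-0.19  0.2   1.86 -0.    1.07 -0.08]
```

View pics/c1.png

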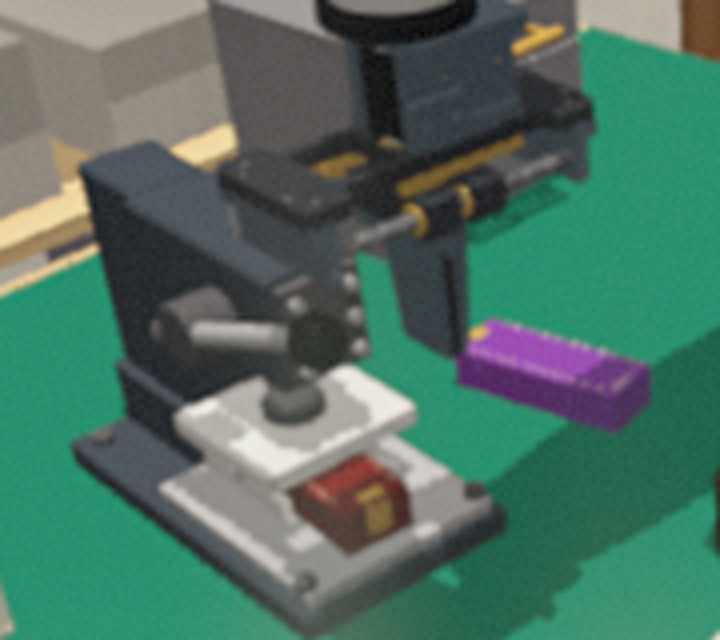

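View pics/c1t.png

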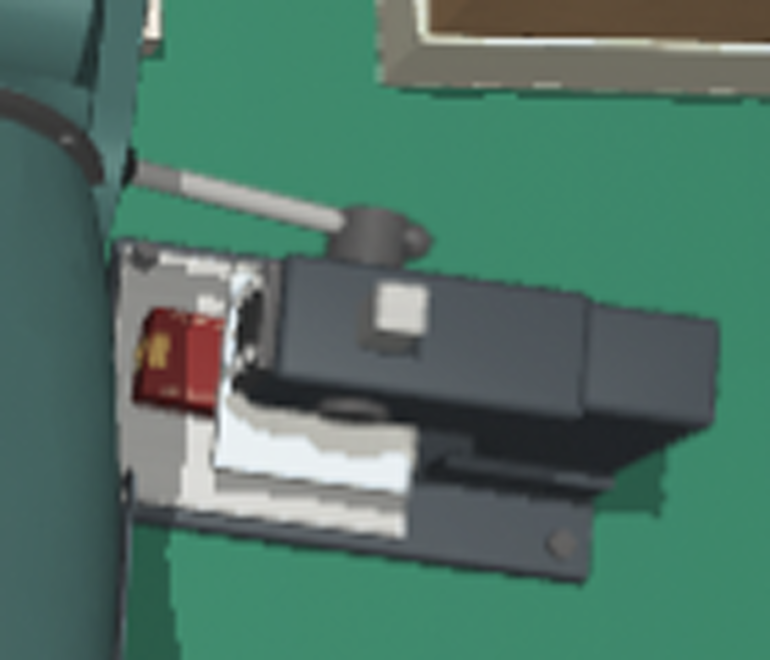

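```bash
python3 -c "
from h import *
f=lambda c:(390+c[0]/5.5-.4,190+c[1]/5.5-.4)
for c in((150,308),(136,400),(222,318),(212,414)): print(c,np.round(W2P(onz('top',[f(c)],.068)[0]*1000),1))
print('seen platen front', [np.round(W2P(onz('top',[f(c)],.0905)[0]*1000),1) for c in((216,468),(234,268))])
o=st();p=np.array(o['tool_pos'])*1000
for l in(.54,.7,.85,.95,1.0):
  a=np.radians(50)-l; x=-165*np.cos(a);z=180+165*np.sin(a);print(l,np.round(x),np.round(z),np.round(np.r_[P2W(x,64),z+34]-p,1))
"
```

```text
(150, 308) [-97.4  30.8]
(136, 400) [-100.6  -24.2]
(222, 318) [-55.3  30.2]
(212, 414) [-56.3 -26.8]
seen platen front [array([-55.5, -62.1]), array([-55. ,  54.9])]
t 24.55 pos [619.9 -93.  282.5] jaw -6.15 down [ 0.008 -0.002 -1.   ] F [-0.5 -0.8  0.7] op 0.3 q [-0.19  0.21  1.86 -0.    1.07 -0.08]
0.54 -156.0 234.0 [  5.6 -94.2 -14.6]
0.7 -163.0 208.0 [  6.2 -87.6 -40.1]
0.85 -165.0 184.0 [  6.5 -85.2 -64.7]
0.95 -165.0 167.0 [  6.5 -85.7 -81.2]
1.0 -164.0 159.0 [  6.4 -86.5 -89.4]
```

```bash
python3 -c "
from h import *
crop('pics/c1_raw.png',195,215,265,270,11,'pics/c1z.png')
crop('pics/c1t_raw.png',405,230,450,290,10,'pics/c1tz.png')
"
```

```text
(no output)
```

View pics/c1z.png

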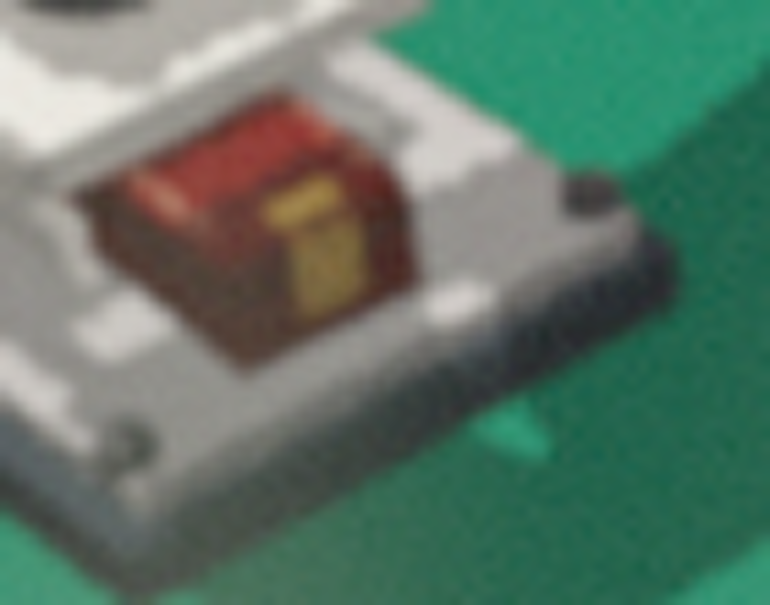

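View pics/c1tz.png

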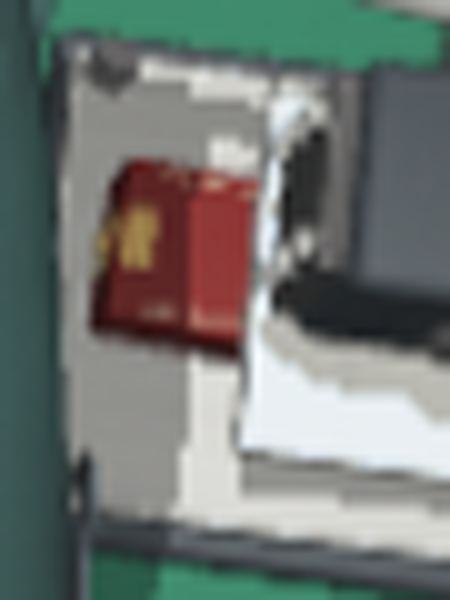

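```bash
python3 -c "
from h import *
f=lambda c:(195+c[0]/11-.45,215+c[1]/11-.45)
for n,c,z in(('botL',(245,370),.032),('botR',(420,282),.032),('topL',(215,245),.068),('topR',(400,185),.068),('boltL',(125,442),.035),('boltR',(597,195),.035),('bedcornerL',(140,510),.032),('bedcornerR',(632,225),.032)): print(n,np.round(W2P(onz('scene',[f(c)],z)[0]*1000),1))
g=lambda c:(405+c[0]/10-.45,230+c[1]/10-.45)
for n,c,z in(('topP',(130,162),.068),('topM',(108,318),.068),('botM',(92,332),.032),('bolt',(112,66),.035)): print(n,np.round(W2P(onz('top',[g(c)],z)[0]*1000),1))
"
```

```text
botL [-91.   31.4]
botR [-94.  -19.3]
topL [-87.8  31.5]
topR [-100.7  -13.4]
boltL [-96.2  69.3]
boltR [-101.2  -70.2]
bedcornerL [-116.3   80. ]
bedcornerR [-114.3  -70.3]
topP [-95.2  30.6]
topM [-97.6 -20.7]
botM [-96.7 -18.3]
bolt [-98.6  69.7]
```

Call:
servo_tool --pt "2 -40 5 0" --pt "5 -80 5 0" --pt "6 -94 5 0" --pt "6 -94 0 0" --pt "6 -93 -14 0" --pt "6 -90 -26 0" --pt "6 -88 -40 0" --pt "6 -86 -52 0" --pt "6 -86 -60 0" --pt "6 -86 -60 0"

```text
t: 25.8
tool_pos: [0.6225, -0.1788, 0.216]
eef_rot: [-0.473, 0.526, -0.526, 0.472]
contact_force: [-0.3, -0.7, 0.4]
opening: 0.0003
```

Call:
servo_tool --pt "0 0 -2 0" --pt "0 0 -4 0" --pt "0 0 -6 0" --pt "0 0 -6 0"

```text
t: 26.3
tool_pos: [0.6231, -0.1788, 0.2119]
eef_rot: [0.472, -0.526, 0.526, -0.473]
contact_force: [-3.8, 2.2, 11.3]
opening: 0.0004
```

Call:
servo_tool --pt "0 0 -1 0" --pt "0 0 -2 0" --pt "0 0 -2 0" --pt "0 0 -2 0"

```text
t: 26.8
tool_pos: [0.6233, -0.1789, 0.2112]
eef_rot: [0.472, -0.526, 0.526, -0.473]
contact_force: [-10.4, 4.4, 24.8]
opening: 0.0003
```

```bash
python3 -c "
from h import *
o=st();shot('scene','d1',130,110,310,270,4)"
```

```text
t 26.8 pos [ 623.3 -178.9  211.2] jaw -6.16 down [ 0.001 -0.    -1.   ] F [-10.4   4.4  24.8] op 0.3 q [-0.32  0.32  1.85  0.    0.96 -0.21]
```

View pics/d1.png

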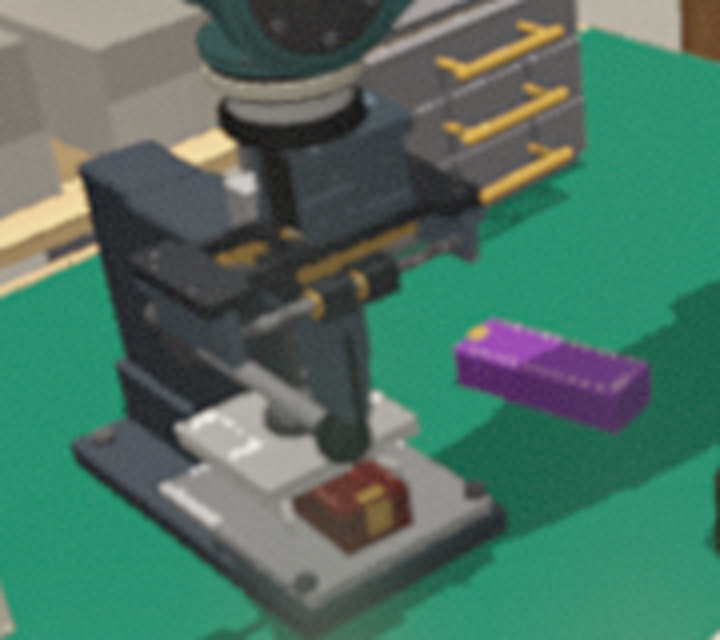

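Call:
servo_tool --pt "0 0 -1 0" --pt "0 0 -1 0" --pt "0 0 -1 0" --pt "0 0 3 0" --pt "0 0 20 0" --pt "0 20 60 0" --pt "-20 70 110 0" --pt "-60 120 130 0" --pt "-100 170 150 0" --pt "-130 210 150 0"

```text
t: 28.1
tool_pos: [0.4956, 0.0278, 0.3605]
eef_rot: [0.472, -0.526, 0.527, -0.473]
contact_force: [0.1, 0.5, 0.4]
opening: 0.0002
```

```bash
python3 -c "
from h import *
o=st();shot('scene','d2');shot('top','d2t');crop('pics/d2_raw.png',130,110,310,270,4,'pics/d2c.png');crop('pics/d2t_raw.png',390,190,530,310,5.5,'pics/d2tc.png')"
```

```text
t 28.1 pos [495.6  27.8 360.5] jaw -6.19 down [ 0.003  0.    -1.   ] F [0.1 0.5 0.4] op 0.2 q [ 0.01 -0.1   2.03  0.    1.2   0.12]
```

View pics/d2c.png

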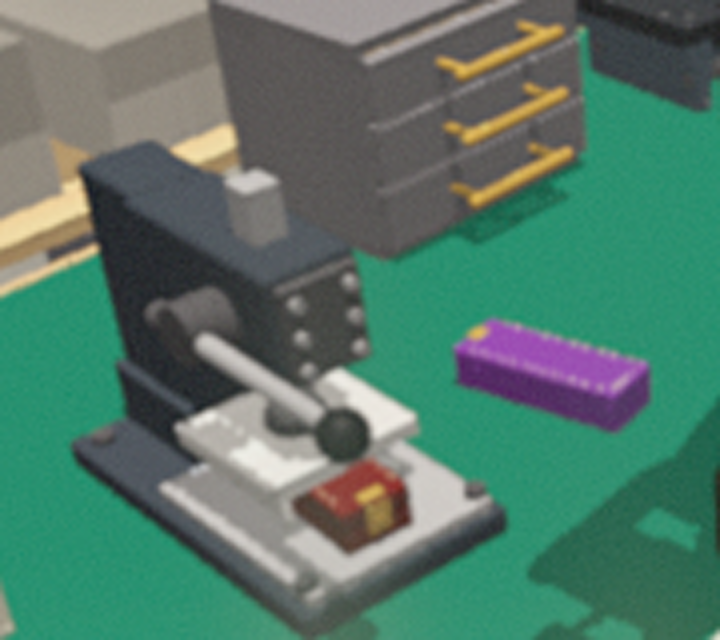

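View pics/d2.png

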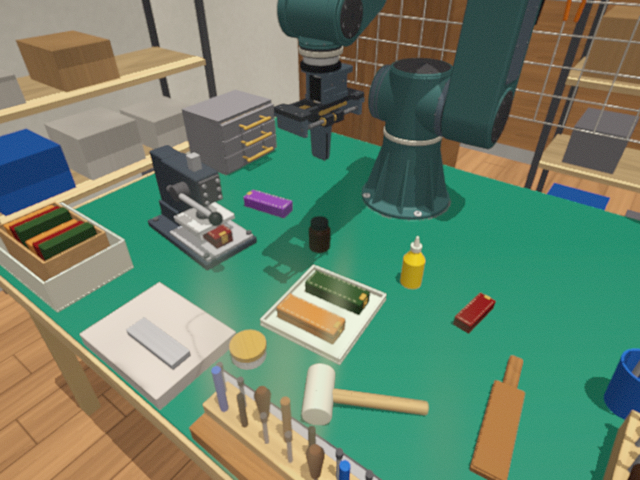

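View pics/d2tc.png

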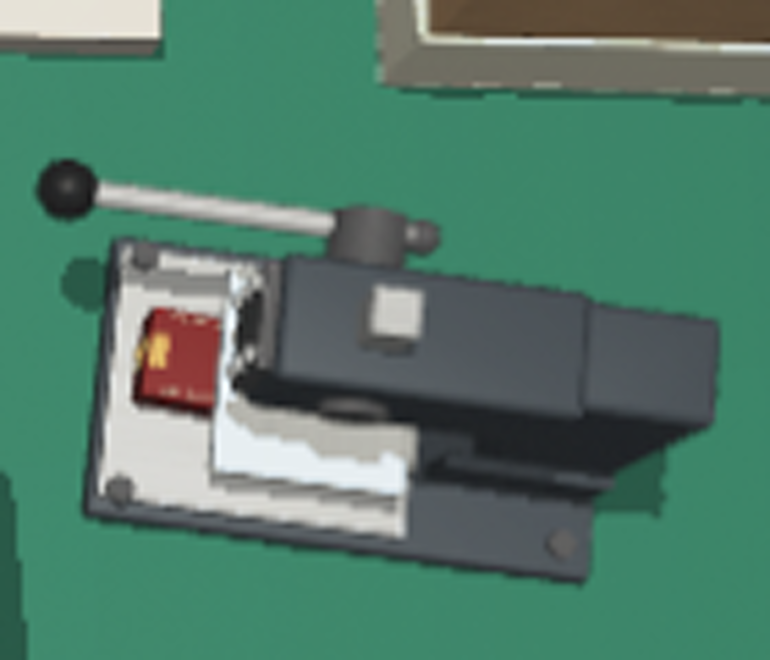

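```bash
python3 -c "
from h import *
f=lambda c:(390+c[0]/5.5-.4,190+c[1]/5.5-.4)
for n,c,z in(('bedF+',(124,245),.032),('bedF-',(98,500),.032),('bolt+',(144,255),.035),('bolt-',(119,488),.035),('caseTop+',(150,308),.068),('caseTop-',(141,392),.068),('caseBot-',(134,402),.032)): print(n,np.round(W2P(onz('top',[f(c)],z)[0]*1000),1))
print('knob',tri((130+342/4-.4,110+434/4-.4),f((66,188))))
"
```

```text
bedF+ [-110.5   75.6]
bedF- [-111.7  -78.5]
bolt+ [-98.6  70.3]
bolt- [-100.6  -70.5]
caseTop+ [-97.4  30.8]
caseTop- [-98.1 -19.2]
caseBot- [-96. -18.]
knob (array([ 0.6278308 , -0.17755517,  0.17925222]), np.float64(0.0015185204711421654))
```

```bash
python3 -c "
from h import *
print(arm.hand_in())"
```

```text
the job is handed in; nothing more can be done
None
```

The job is done and handed in at about 28 s of robot time. The tan case is in the tray, and the red case is in the press with the lever down.

**What I did**
- I first pushed the lever part-way down, to about 0.54, without touching the case. This made room for the wrist, because the interface does not let the tool tilt.
- I drew the tan case out with two grips and laid it flat in the free half of the tray beside the green one.
- I slid the larger red case between the guides, clasp outward. Then I pushed its end with closed fingers until it stopped, at about 28 N with almost no further movement.
- I pressed the knob down, with about 25 N measured and then 1 mm more. Then I backed the arm away.

**Last checks**
- **Tan case:** the last picture shows it flat beside the green case.
- **Red case:** the final top view puts the clasp end 96–98 mm in front of the press origin, where fully home is 95. An earlier scene view gave 91–94 mm (100.7 for one blurred top corner). Those views disagree by a few mm, so I relied on the hard stop to call it home.
- **Sideways:** the red case sits about 4 mm towards the lever side.
- **Lever:** after release the knob stood at 179 mm, a lever value of about 0.88, which is where the platen meets the case. It stayed down.
- **Other things:** nothing else shows any sign of having moved in the last picture, though I compared that by eye only.

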